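# Screw the lid onto the ink jar

### The job

Close the ink jar: set the red lid squarely on the jar's neck and find the thread start, turning the lid backward (counter-clockwise seen from above) under light pressure until you feel it drop in, then screw it forward (clockwise) until it is fully home. Be gentle: never press or twist the lid hard against the jar, and leave the loose things around it undisturbed.

Things in the scene. Friction and masses are not known exactly. Their poses are not given: they have to be found in the camera images.
- lid: Red knurled screw lid, 56 mm across, 25 mm tall, about 50 g, lying loose on the worktop, open side down; same all round to the grip. Origin: centre of its lower edge, z up. Inside 48 mm across, 21.7 mm deep; three lugs 120 degrees apart (one on its x axis), 4 mm thick, centred 4 mm above the lower edge, reach inward to 18.7 mm from the axis.
- lid_top (a point): Centre of the lid's flat top, 25 mm above the lid's origin.
- jar: White ink jar with a blue band, in a rubber cup on a steel flange (94 mm across) bolted to the worktop: it cannot move or turn. Origin: centre of its underside at worktop height, z up along the neck's axis. Body 72 mm across, shoulder at 70 mm height.
- neck_top (a point): Centre of the neck's top, 96 mm above the jar's origin. The neck is a 34 mm core with a chamfered top; its three-start thread is 45 mm across, so the lid has 1.7 mm of play to each side. Where the thread starts lie round the neck differs every time and the jar's yaw does not tell it. Set on, the lid's lugs usually ride on the threads: lid origin 82.5 to 87.5 mm above the jar's.
- drop_height (a point): Point on the neck's axis where the lid's origin is once it has dropped into the thread start, 80 mm above the jar's origin. From riding on top, turning backward (counter-clockwise from above) climbs the thread by up to 5 mm and 1.2 rad, then the lid drops here; a gap gives it 0.5 rad of free play. A ridge, 3 mm thick, as high as the thread starts, closes the gap's back.
- home_height (a point): Point on the neck's axis where the lid's origin is when fully home, 75 mm above the jar's origin. From the drop, turning forward (clockwise) by 1.2 to 1.7 rad leads the lugs under the threads with 1.5 mm of vertical play, sinking 5 mm to an end stop. Turned forward while still riding on top, the lid meets a hard stop and does not close.
- matchbox: Matchbox, 36x53x15 mm, loose bystander. Origin: centre of its underside.
- ink_tin: Black and amber ink tin, 69 mm across, 112 mm tall, loose bystander. Origin: centre of its underside.
- ink_tube: White and blue ink tube, 39x134x27 mm, loose bystander. Origin: centre of its underside.
- small_roller: Small ink roller with wooden handle, 76x175x32 mm, loose bystander. Origin: centre of its underside.
There are look-alikes about, which are no part of the job. There is more than one size of the lid; the job needs the smaller.

How it is judged:
By the outcome, as a careful person would: the job done as asked, in the order asked, and still so for the second after the job is handed in, with the robot touching nothing.
It also fails if it takes over 72 s, if anything falls off the work surface, if the arm or the gripper's body presses on something with over 40 N, if the wrist force passes 120 N, or if a joint passes its speed limit or range.

### The arm

A 6-joint arm with a two-finger parallel gripper is mounted at the origin on a cart in front of the work surface, level with it; the furniture and walls round the work are solid. World frame = base frame: x ahead of the robot, y to its left, z up, the work surface at z = 0. Lengths are in mm, angles in degrees, forces in N, time in s.
With the tool pointing down it reaches from about 300 to 850 mm from the base axis. Payload 4.2 kg.
Tool frame: the origin (TCP) lies midway between the tips of the shut fingers; the grasp point (between the pads) lies 19 mm behind it; z points along the fingers, y is the line along which they close (so a half turn about z gives the same grasp; the last joint's range is limited). The gripper opens to 91 mm and grips with 3 to 60 N. Pads are 32 mm wide; open, the fingers measure 118 mm over their backs; the gripper's body (76 mm by 178 mm) begins 60 mm behind the grasp point.
Start: joints at [68.87, 18.312, 89.639, -0, 72.044, -1.146], TCP at [196.521, 540.391, 213.976] pointing down, gripper open.
Joint ranges: [-177.97, 177.97], [-48.28, 115.42], [12.27, 149.76], [-77.06, 257.06], [2.81, 150.46], [-146.56, 146.56]. Speed limits (degrees/s): [147.25, 147.25, 180, 180, 180, 180].

### API

Orientations are given as [roll, pitch, yaw] about the fixed x, y, z axes, in that order (R = Rz(yaw) Ry(pitch) Rx(roll)).
In Python, from workcell import env gives the robot as it stands.
- The arm moves only by the shell command python3 -m jog 'ROWS' [FORCE]. ROWS is a JSON object of lists of equal length, an entry for each row: "jaw": the finger opening in mm, from 0 to 91.2; "slide": the shift along the tool's x, y, z in units of 30 mm (1.0 is 30 mm), a list of three; "spin": the turn about the tool's z in units of 8 degrees (1.0 is 8 degrees). In form: {"jaw": [jaw, ...], "slide": [[dx, dy, dz], ...], "spin": [spin, ...]}. A call has 1 to 10 rows; each row shifts and turns the commanded pose from where the row before left it, along the tool's axes as they then stand; what a row does not reach is not made up. A row lasts 1/10 s, in which the tool goes at most 50 mm and 8.59 degrees, less where a joint would pass 70% of its speed; a pose out of reach is approached as far as the arm can. A call is refused whole if a number of a shift passes 1 or a number of a turn 1, either way. A call with a gripper value outside its range is refused whole. The fingers move at their own pace and stop on an object; FORCE is the grip in N (left out, the last holds). Time passes only in rows, so rows that do not move let the fingers close. It gives the time, the measured TCP pose, the force, the opening and the grip force at its end, in the units of the state.
- env.state(): the state, without advancing time (a new reading comes with each control period).
- env.grab_frame(name): name is "scene" or "side" or "wrist"; returns the picture (400x640x3 uint8, red, green, blue); there is no depth.
- env.camera_model(name): a dict with "fx", "fy", "cx", "cy" (pixels), "camera_from_world" (4x4, takes a point from world to camera coordinates). Camera axes: x right, y up, looking along -z (the intrinsics and any distortion apply to the point x, -y, -z); pixel columns grow to the right and rows downward; lengths in mm; the calibration is good to about 2 mm. A picture is of the moment at which its call begins: read the wrist's pose just before it. camera_model takes no time and is no camera call; for the wrist camera it gives the pose at the moment of the call.
- env.job_done(): hands the job in; it is judged then, once.
The state is a dict: "time_s": time; "qpos": joint angles; "qvel": joint speeds; "effort": joint torques, N m; "ee_pos": TCP position; "ee_rot": TCP orientation; "force": force on the tool from outside, world axes, zero at the start; "torque": the same for the moment, N m; "gripper_width": finger opening in mm; "gripper_force": force on a finger pad.
Only numpy, scipy, OpenCV 4.12 (cv2) and the standard library are available. Lean on these libraries where they do the work, as an engineer would, in place of code of your own. Each camera call takes 0.05 s, during which the arm holds its last target. There are 200 camera calls.

## Working session

There is one attempt and no reset: what is moved stays moved. The work goes in short steps, Python scripts to look and compute and a shell command to move; the robot and the scene stay as the last step left them, time stands still between calls to the robot, and variables do not carry over. Pictures are saved under pics/ and viewed, at most 12 in all, crops included, and the job is handed in when it is done.

```bash
mkdir -p pics; ls; python3 - <<'E'
from workcell import env
import cv2
print(env.state())
for n in("scene","side","wrist"):
    m=env.camera_model(n); print(n,m)
    cv2.imwrite(f"pics/{n}0.png",env.grab_frame(n)[:,:,::-1])
E
```

```text
pics
{'time_s': 0.0, 'qpos': array([ 6.88699672e+01,  1.83518830e+01,  8.97061227e+01, -3.90027279e-05,
        7.20428009e+01, -1.14645562e+00]), 'qvel': array([-0.0003743 ,  0.00672149, -0.01998357, -0.03406037, -0.11570327,
       -0.02826284]), 'effort': array([ 2.00644143e-03, -4.12451112e+01, -2.31977731e+01,  7.28337374e-02,
        4.57391236e-02, -1.35257110e-04]), 'ee_pos': array([196.3318668 , 539.91371239, 213.11976773]), 'ee_rot': array([-1.79899213e+02, -1.97987181e-03,  1.60016433e+02]), 'force': array([ 0.15510426, -0.74074373, -0.91164203]), 'torque': array([ 0.00234231, -0.01287572, -0.00891284]), 'gripper_force': 0.0, 'gripper_width': 91.16317340145845}
scene {'fx': 473.6714571862914, 'fy': 473.6714571862914, 'cx': 312.6954765455717, 'cy': 212.9854463112809, 'camera_from_world': array([[ 8.29097611e-01, -5.59086840e-01,  4.36550246e-03,
        -5.60110867e+02],
       [ 2.74731431e-01,  4.14188410e-01,  8.67738787e-01,
        -2.09397578e+02],
       [-4.86949477e-01, -7.18240814e-01,  4.97001348e-01,
        -8.86049563e+02],
       [ 0.00000000e+00,  0.00000000
[... 291 characters left out ...]
89379889e-01,  8.51797644e-01,
        -2.40238055e+02],
       [-2.61154929e-01,  8.11125920e-01,  5.23328621e-01,
        -8.69333163e+02],
       [ 0.00000000e+00,  0.00000000e+00,  0.00000000e+00,
         1.00000000e+00]])}
wrist {'fx': 298.87021958238336, 'fy': 298.87021958238336, 'cx': 319.6711389492429, 'cy': 195.6821587640315, 'camera_from_world': array([[ 3.41222597e-01,  9.39981528e-01, -1.36603678e-03,
        -5.73249663e+02],
       [-9.11601886e-01,  3.30565397e-01, -2.44353269e-01,
         2.71675083e+01],
       [-2.29235995e-01,  8.46241389e-02,  9.69685317e-01,
        -3.89522813e+02],
       [ 0.00000000e+00,  0.00000000e+00,  0.00000000e+00,
         1.00000000e+00]])}
```

View pics/scene0.png

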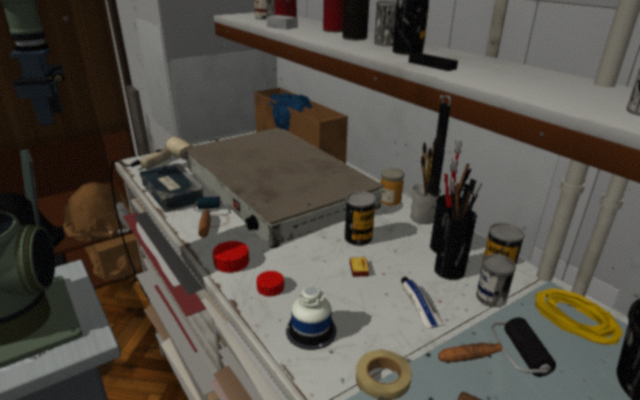

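View pics/side0.png

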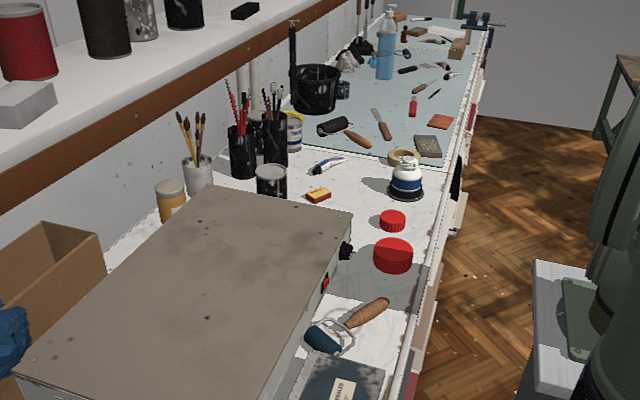

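View pics/wrist0.png

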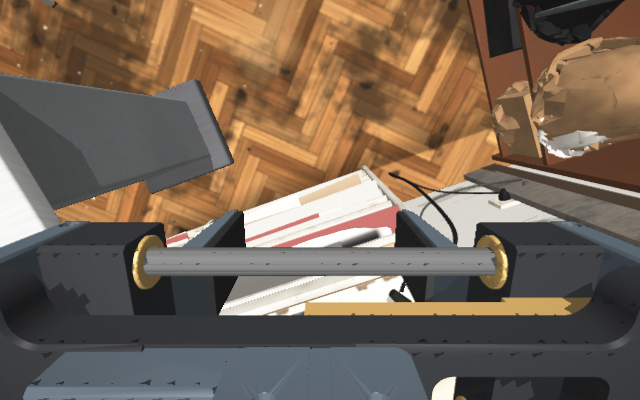

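The scene view shows the small red lid at about (270,283), the large one at (231,256), and the jar at (312,318). In the side view the small lid is at (392,220), the large one at (393,255), and the jar at (406,180). The wrist view shows only the floor and the gripper, with no target in it.

```bash
cat > h.py <<'E'
import numpy as np,cv2
from workcell import env
def ray(m,u,v):
    T=m["camera_from_world"];R=T[:3,:3];c=-R.T@T[:3,3]
    d=R.T@np.array([(u-m["cx"])/m["fx"],-(v-m["cy"])/m["fy"],-1.]);return c,d/np.linalg.norm(d)
def onz(m,u,v,z):
    c,d=ray(m,u,v);return c+d*(z-c[2])/d[2]
def tri(rs):
    A=sum(np.eye(3)-np.outer(d,d) for c,d in rs);b=sum((np.eye(3)-np.outer(d,d))@c for c,d in rs)
    p=np.linalg.solve(A,b);return p,[round(float(np.linalg.norm((np.eye(3)-np.outer(d,d))@(p-c))),2) for c,d in rs]
def proj(m,p):
    q=m["camera_from_world"][:3]@np.append(p,1);return np.array([m["cx"]+m["fx"]*q[0]/-q[2],m["cy"]-m["fy"]*q[1]/-q[2]])
def blobs(im,kind,box,amin=60):
    h=cv2.cvtColor(im,cv2.COLOR_RGB2HSV)
    k={"red":((h[...,0]<8)|(h[...,0]>172))&(h[...,1]>150)&(h[...,2]>70),
       "blue":(h[...,0]>100)&(h[...,0]<130)&(h[...,1]>110)&(h[...,2]>40)}[kind].astype(np.uint8)
    M=np.zeros_like(k);x0,y0,x1,y1=box;M[y0:y1,x0:x1]=k[y0:y1,x0:x1]
    n,l,s,c=cv2.connectedComponentsWithStats(M)
    return [(s[i].tolist(),c[i].round(1).tolist()) for i in range(1,n) if s[i,4]>=amin]
E
python3 - <<'E'
from h import *
B={"scene":{"red":(200,230,300,310),"blue":(280,300,345,345)},"side":{"red":(360,200,430,285),"blue":(380,165,430,200)}}
r={}
for n in B:
    m=env.camera_model(n);im=cv2.imread(f"pics/{n}0.png")[:,:,::-1]
    for k,b in B[n].items():
        for i,(s,c) in enumerate(blobs(im,k,b)):
            print(n,k,s,c); r.setdefault((k,s[2]>28 and k=="red"),[]).append(ray(m,*c))
for k in r: print(k,tri(r[k]))
# upscaled crop montage of jar
a=cv2.imread("pics/scene0.png")[270:360,240:360];b=cv2.imread("pics/side0.png")[145:235,355:475]
cv2.imwrite("pics/crop.png",cv2.resize(np.hstack([a,b]),None,fx=3.3,fy=3.3,interpolation=cv2.INTER_CUBIC))
E
```

```text
scene red [213, 241, 35, 31, 828] [229.3, 255.3]
scene red [257, 271, 27, 25, 530] [269.4, 282.7]
scene blue [291, 317, 39, 16, 318] [308.9, 326.0]
side red [380, 210, 25, 22, 476] [392.0, 220.6]
side red [373, 238, 40, 36, 1187] [392.6, 255.4]
side blue [392, 177, 29, 13, 241] [406.1, 183.9]
('red', True) (array([425.59312995, -39.53866893,  17.29390757]), [1.02, 1.02])
('red', False) (array([ 454.58551025, -168.21788546,   11.73897422]), [0.63, 0.63])
('blue', False) (array([ 451.23967836, -325.43024199,   19.06448133]), [3.6, 3.6])
```

View pics/crop.png

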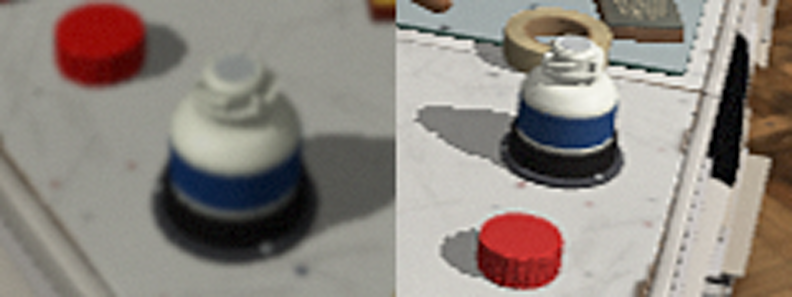

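The crop shows the jar's grey neck disc at roughly scene (311,291) and side (409,159), with the lid standing flat and clear of other things. I'll triangulate the neck.

```bash
cat >> h.py <<'E'
from scipy.spatial.transform import Rotation as Ro
def local(d,yaw=None):  # world vector -> tool slide units
    R=Ro.from_euler("xyz",env.state()["ee_rot"],degrees=True).as_matrix();return (R.T@np.asarray(d,float)/30).round(3)
E
python3 - <<'E'
from h import *
ms=env.camera_model("scene");md=env.camera_model("side")
p,e=tri([ray(ms,311.2,290.6),ray(md,409.2,158.9)]);print("neck",p,e)
print(onz(ms,311.2,290.6,96),onz(md,409.2,158.9,96))
# axis from band left/right mid: intersect vertical planes
def az(m,u,v):
    c,d=ray(m,u,v);n=np.cross(d,[0,0,1]);return n[:2],n@c
def axis(a,b):
    N=np.array([a[0],b[0]]);return np.linalg.solve(N,[a[1],b[1]])
print("band axis",axis(az(ms,310.5,325),az(md,406.,184)))
print("lid axis",axis(az(ms,270,283),az(md,392.,221)))
for z in(12.5,):print(onz(ms,269.4,282.7,z),onz(md,392,220.6,z))
s=env.state();R=Ro.from_euler("xyz",s["ee_rot"],degrees=True).as_matrix()
m=env.camera_model("wrist");T=m["camera_from_world"];c=-T[:3,:3].T@T[:3,3]
print("cam in tool",R.T@(c-s["ee_pos"]),"look",R.T@-T[2,:3],"right",R.T@T[0,:3],"up",R.T@T[1,:3])
print("to 60mm short:",local([454.6-s["ee_pos"][0],-168.2-s["ee_pos"][1],0]))
E
```

```text
neck [ 454.58959338 -321.20632226   93.39104574] [0.75, 0.75]
[ 453.6957897  -323.60480535   96.        ] [ 453.18903502 -315.35364547   96.        ]
band axis [ 454.07924463 -321.13737696]
lid axis [ 455.10773084 -168.64173501]
[ 453.41723621 -169.27660033   12.5       ] [ 455.04284683 -167.55032069   12.5       ]
cam in tool [  69.15144414   -1.0836687  -170.36072991] look [-2.44377049e-01  3.43087110e-04  9.69680226e-01] right [ 5.34083590e-04  9.99999833e-01 -2.19215856e-04] up [ 9.69680139e-01 -4.64318972e-04  2.44377192e-01]
to 60mm short: [-16.157 -19.245   0.025]
```

```bash
python3 -m jog '{"jaw":[91,91,91,91,91,91,91,91,91,91],"slide":[[-0.81,-0.96,0],[-0.81,-0.96,0],[-0.81,-0.96,0],[-0.81,-0.96,0],[-0.81,-0.96,0],[-0.81,-0.96,0],[-0.81,-0.96,0],[-0.81,-0.96,0],[-0.81,-0.96,0],[-0.81,-0.96,0]],"spin":[0,0,0,0,0,0,0,0,0,0]}' 15
python3 -m jog '{"jaw":[91,91,91,91,91,91,91,91,91,91],"slide":[[-0.81,-0.96,0],[-0.81,-0.96,0],[-0.81,-0.96,0],[-0.81,-0.96,0],[-0.81,-0.96,0],[-0.81,-0.96,0],[-0.81,-0.96,0],[-0.81,-0.96,0],[-0.81,-0.96,0],[-0.81,-0.96,0]],"spin":[0,0,0,0,0,0,0,0,0,0]}'
python3 -m jog '{"jaw":[91,91,91,91,91,91,91,91,91,91],"slide":[[0,0,0],[0,0,0],[0,0,0],[0,0,0],[0,0,0],[0,0,0],[0,0,0],[0,0,0],[0,0,0],[0,0,0]],"spin":[1,1,1,1,1,1,1,1,1,1]}'
python3 -m jog '{"jaw":[91,91,91,91,91,91,91,91],"slide":[[0,0,0],[0,0,0],[0,0,0],[0,0,0],[0,0,0],[0,0,0],[0,0,0],[0,0,0]],"spin":[1,1,1,1,1,0,0,0]}'
python3 - <<'E'
from h import *
s=env.state();print(s["qpos"].round(1),s["ee_pos"],s["ee_rot"])
m=env.camera_model("wrist");im=env.grab_frame("wrist");cv2.imwrite("pics/w1.png",im[:,:,::-1])
for p in([454.6,-168.3,25],[454.3,-321.2,96]):print(proj(m,p))
E
```

```text
time_s: 1.15
ee_pos: [326.5, 185.2, 213.9]
ee_rot: [180.0, 0.0, 160.0]
force: [1.0, -0.0, 0.1]
gripper_width: 91.0
gripper_force: 0.0
time_s: 2.15
ee_pos: [456.5, -168.6, 213.7]
ee_rot: [180.0, -0.0, 160.0]
force: [1.6, 0.5, 0.4]
gripper_width: 90.7
gripper_force: 0.0
time_s: 3.15
ee_pos: [456.2, -166.9, 213.6]
ee_rot: [-180.0, -0.0, 79.7]
force: [-0.7, 0.3, 0.3]
gripper_width: 91.0
gripper_force: 0.0
time_s: 3.95
ee_pos: [456.3, -167.0, 213.8]
ee_rot: [-180.0, 0.0, 40.1]
force: [0.3, 0.0, -0.5]
gripper_width: 90.9
gripper_force: 0.0
[-21.5  10.3 100.7   0.   69.   28.4] [ 456.33014127 -167.01015055  213.84787729] [-1.79988076e+02  2.99962504e-03  4.01290938e+01]
[319.63599204 178.97474162]
[428.36116218 282.20507686]
```

View pics/w1.png

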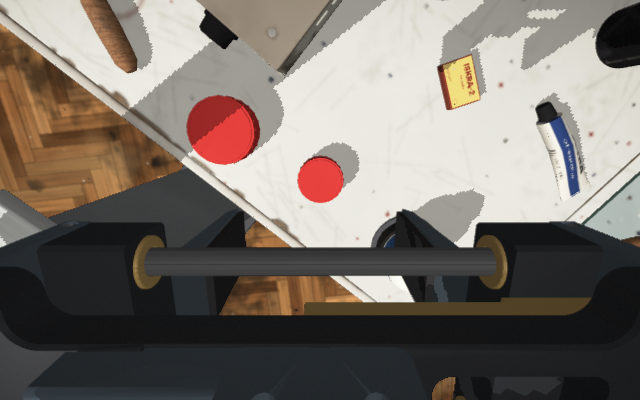

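The wrist view shows the small lid's top disc at about (321,179), matching the predicted (320,179). The jar is hidden behind a finger near (390,235). I'll look at the jar from above before grasping.

```bash
python3 - <<'E'
from h import *
m=env.camera_model("wrist");im=cv2.imread("pics/w1.png")[:,:,::-1]
for s,c in blobs(im,"red",(280,140,360,215)):print(s,c,onz(m,*c,22),onz(m,s[0]+s[2]/2-.5,s[1]+s[3]/2-.5,25))
print(local([0,-154,0]))
E
```

```text
[298, 156, 46, 47, 1623] [320.2, 179.2] [ 454.42056411 -169.40337411   22.        ] [ 455.29037901 -169.14447937   25.        ]
[-3.307e+00  3.926e+00 -1.000e-03]
```

```bash
python3 -m jog '{"jaw":[91,91,91,91,91,91,91,91],"slide":[[-0.66,0.785,0],[-0.66,0.785,0],[-0.66,0.785,0],[-0.66,0.785,0],[-0.66,0.785,0],[0,0,0],[0,0,0],[0,0,0]],"spin":[0,0,0,0,0,0,0,0]}'
python3 - <<'E'
from h import *
s=env.state();print(s["ee_pos"],s["ee_rot"])
m=env.camera_model("wrist");im=env.grab_frame("wrist");cv2.imwrite("pics/w2.png",im[:,:,::-1])
p=proj(m,[454.3,-321.2,96]);print(p);x,y=p.astype(int)
cv2.imwrite("pics/w2c.png",cv2.resize(im[max(0,y-75):y+75,x-100:x+100,::-1],None,fx=4,fy=4,interpolation=cv2.INTER_CUBIC))
E
```

```text
time_s: 4.8
ee_pos: [456.1, -319.9, 213.8]
ee_rot: [-179.9, -0.0, 40.1]
force: [0.9, -0.2, 0.4]
gripper_width: 90.8
gripper_force: 0.0
[ 456.14245283 -319.93821994  213.79615747] [-1.79946162e+02 -1.71339091e-02  4.00662700e+01]
[319.52364264 192.71553909]
```

View pics/w2c.png

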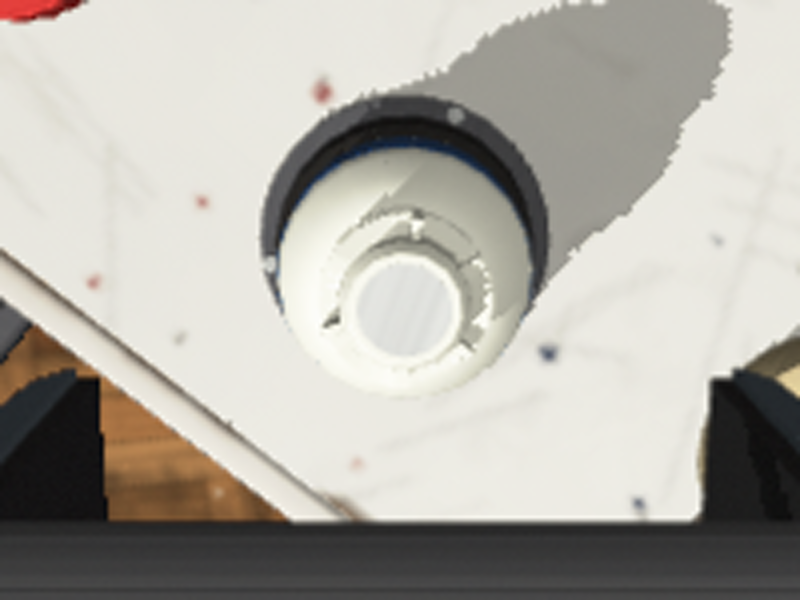

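The neck disc is centred at crop (405,305), which is wrist pixel (319.9,192.8). That agrees with the triangulated neck to within 0.5 mm, so the neck is at about (454.5,-321.4). Next I'll go back to the lid.

```bash
python3 -c "
from h import *
print(local(np.array([454.8,-168.9,0])-np.append(env.state()['ee_pos'][:2],0)))"
```

```text
[ 3.203e+00 -3.880e+00  3.000e-03]
```

```bash
python3 -m jog '{"jaw":[91,91,91,91,91,91,91,91],"slide":[[0.64,-0.776,0],[0.64,-0.776,0],[0.64,-0.776,0],[0.64,-0.776,0],[0.64,-0.776,0],[0,0,0],[0,0,0.5],[0,0,0.5]],"spin":[0,0,0,0,0,0,0,0]}'
python3 -m jog '{"jaw":[91,91,91,91,91,91,91,91,91,91],"slide":[[0,0,0.8],[0,0,0.8],[0,0,0.8],[0,0,0.8],[0,0,0.8],[0,0,0.8],[0,0,0.6],[0,0,0.3],[0,0,0.2],[0,0,0]],"spin":[0,0,0,0,0,0,0,0,0,0]}'
```

```text
time_s: 5.65
ee_pos: [455.4, -169.7, 184.3]
ee_rot: [179.9, -0.0, 40.1]
force: [0.3, -0.3, -0.5]
gripper_width: 91.0
gripper_force: 0.0
time_s: 6.65
ee_pos: [455.0, -170.0, 6.8]
ee_rot: [-180.0, 0.0, 40.0]
force: [0.7, -0.3, 0.8]
gripper_width: 91.1
gripper_force: 0.0
```

```bash
python3 -m jog '{"jaw":[91,75,65,60,56,54,52,52,52,52],"slide":[[0.02,-0.03,0.1],[0,0,0],[0,0,0],[0,0,0],[0,0,0],[0,0,0],[0,0,0],[0,0,0],[0,0,0],[0,0,0]],"spin":[0,0,0,0,0,0,0,0,0,0]}' 15
python3 -m jog '{"jaw":[50,50,50],"slide":[[0,0,0],[0,0,0],[0,0,0]],"spin":[0,0,0]}' 15
python3 - <<'E'
from h import *
s=env.state();print(s["ee_pos"],s["ee_rot"],s["force"],s["torque"],s["gripper_width"])
E
```

```text
time_s: 7.65
ee_pos: [455.0, -168.9, 4.1]
ee_rot: [180.0, -0.0, 40.0]
force: [-1.3, 0.3, 3.3]
gripper_width: 56.0
gripper_force: 15.0
time_s: 7.95
ee_pos: [455.0, -168.9, 4.1]
ee_rot: [180.0, -0.0, 40.0]
force: [-0.7, -0.5, 4.9]
gripper_width: 56.3
gripper_force: 15.0
[ 454.96049627 -168.94635447    4.05153539] [ 1.79988769e+02 -9.98665741e-03  4.00167059e+01] [-0.66003546 -0.53630756  4.91299056] [-0.12048257  0.20600207 -0.00962375] 56.29881094949262
```

```bash
python3 -m jog '{"jaw":[50,50,50,50,50,50,50,50,50],"slide":[[0,0,-0.2],[0,0,-0.5],[0,0,-0.7],[0,0,-0.8],[0,0,-0.8],[0,0,-0.6],[0,0,-0.4],[0,0,-0.2],[0,0,0]],"spin":[0,0,0,0,0,0,0,0,0]}' 15
python3 - <<'E'
from h import *
s=env.state();print(s["ee_pos"],s["ee_rot"],s["force"],s["torque"])
print(local(np.array([454.5,-321.4,0])-np.append(s['ee_pos'][:2],0)))
r=[]
ims=[]
for n in("scene","side"):
    m=env.camera_model(n);im=env.grab_frame(n);p=proj(m,[455,-169,s["ee_pos"][2]+9]).astype(int);x,y=p
    for q,c in blobs(im,"red",(x-30,y-30,x+30,y+30)):print(n,q,c,p);
    r.append(ray(m,*max(blobs(im,"red",(x-30,y-30,x+30,y+30)),key=lambda t:t[0][4])[1]))
    ims.append(cv2.resize(im[y-45:y+45,x-60:x+60,::-1],None,fx=3.3,fy=3.3,interpolation=cv2.INTER_CUBIC))
print(tri(r)); cv2.imwrite("pics/held.png",np.hstack(ims))
E
```

```text
time_s: 8.85
ee_pos: [455.1, -169.0, 130.4]
ee_rot: [179.9, -0.0, 40.0]
force: [-0.9, 0.1, -1.7]
gripper_width: 55.6
gripper_force: 15.0
[ 455.07763898 -168.98083308  130.43380686] [ 1.79943147e+02 -3.68110319e-02  4.00183523e+01] [-0.85032995  0.12223681 -1.67266835] [-0.1459989   0.1285611  -0.00216687]
[-3.282e+00  3.879e+00  2.000e-03]
scene [252, 219, 27, 25, 555] [265.8, 231.2] [267 230]
scene [237, 242, 12, 18, 182] [241.8, 251.3] [267 230]
side [385, 160, 15, 23, 269] [391.8, 170.6] [397 170]
(array([ 460.91348925, -162.90855864,  136.79838414]), [6.66, 6.66])
```

View pics/held.png

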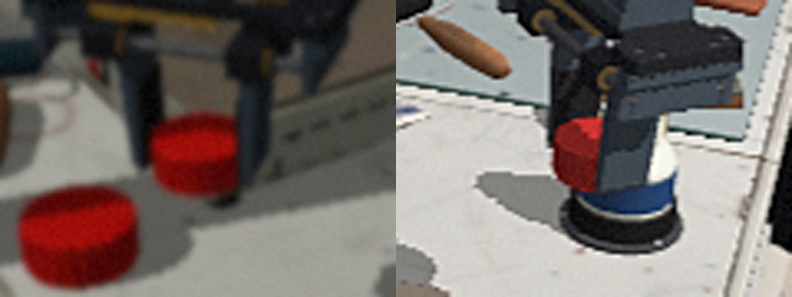

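The lid is held level between the fingers, with the jar behind it in the side view. Moving over the neck now.

```bash
python3 -m jog '{"jaw":[50,50,50,50,50,50,50,50,50,50],"slide":[[-0.3,0.36,0],[-0.6,0.7,0],[-0.65,0.77,0],[-0.65,0.77,0],[-0.6,0.7,0],[-0.35,0.42,0],[-0.13,0.16,0],[0,0,0],[0,0,0],[0,0,0]],"spin":[0,0,0,0,0,0,0,0,0,0]}' 15
python3 - <<'E'
from h import *
s=env.state();print(s["ee_pos"],s["force"],s["torque"])
print(local(np.array([454.5,-321.4,0])-np.append(s['ee_pos'][:2],0)))
m=env.camera_model("wrist");im=env.grab_frame("wrist");cv2.imwrite("pics/w3.png",im[:,:,::-1])
z=s["ee_pos"][2]+21;p=proj(m,np.append(s["ee_pos"][:2],z));print(p)
for q,c in blobs(im,"red",(200,150,440,400)):print(q,c,onz(m,*c,z),onz(m,q[0]+q[2]/2-.5,q[1]+q[3]/2-.5,z),onz(m,q[0]-.5,q[1]+q[3]/2,z),onz(m,320,q[1]-.5,z))
E
```

```text
time_s: 9.95
ee_pos: [454.3, -320.2, 129.9]
ee_rot: [-180.0, -0.0, 40.1]
force: [0.1, 0.7, -0.5]
gripper_width: 55.5
gripper_force: 15.0
[ 454.2977384  -320.21063111  129.88867329] [ 0.09908749  0.70606979 -0.54569796] [-0.06917995  0.15739796 -0.02618133]
[-0.02   0.035 -0.   ]
[319.52621872 249.03828346]
[269, 192, 103, 56, 4387] [320.0, 223.9] [ 465.42183781 -311.16846763  150.88867329] [ 467.29129544 -309.59268565  150.88867329] [ 449.60832311 -289.04702977  150.88867329] [ 478.86393957 -299.83800398  150.88867329]
[277, 276, 85, 21, 1276] [319.3, 284.2] [ 438.03974704 -333.73911368  150.88867329] [ 437.07563148 -334.33202516  150.88867329] [ 421.53904062 -316.39589741  150.88867329] [ 442.38814624 -330.58376515  150.88867329]
```

```bash
python3 - <<'E'
import cv2
im=cv2.imread("pics/w3.png")[160:330,220:420];cv2.imwrite("pics/w3c.png",cv2.resize(im,None,fx=3.5,fy=3.5,interpolation=cv2.INTER_CUBIC))
E
```

```text
(no output)
```

View pics/w3c.png

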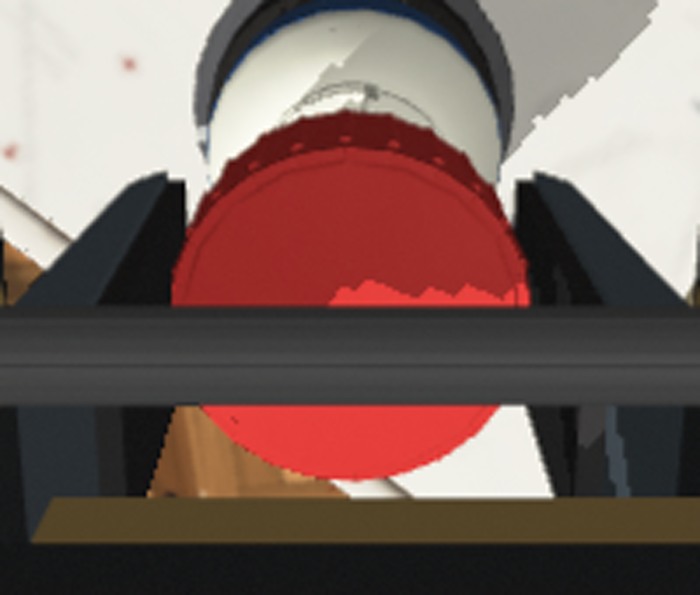

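The held lid's top disc spans crop rows 147 (front) to 480 (back), with the lower front rim at row 112. The whole disc is visible, so I can measure its offset in the tool frame.

```bash
python3 - <<'E'
from h import *
s=env.state();m=env.camera_model("wrist");R=Ro.from_euler("xyz",s["ee_rot"],degrees=True).as_matrix()
z=s["ee_pos"][2]
for v,h in((202-.3,21),(297-.3,21),(192-.3,-4)):
    for dz in(-2,0,2):print(v,h+dz,(R.T@(onz(m,320,v,z+h+dz)-s["ee_pos"]))[:2].round(1))
E
```

```text
201.7 19 [25.9  0.2]
201.7 21 [26.5  0.2]
201.7 23 [27.   0.2]
296.7 19 [-30.3   0.3]
296.7 21 [-29.    0.3]
296.7 23 [-27.7   0.3]
191.7 -6 [25.4  0.2]
191.7 -4 [25.9  0.2]
191.7 -2 [26.3  0.2]
```

```bash
python3 -m jog '{"jaw":[50,50,50,50,50,50,50],"slide":[[0,0.035,0],[0,0,0],[0,0,0],[0,0,0],[0,0,0],[0,0,0],[0,0,0]],"spin":[0,0.6,0.9,0.9,0.4,0,0]}' 15
python3 - <<'E'
from h import *
s=env.state();print(s["ee_pos"],s["ee_rot"])
m=env.camera_model("side");im=env.grab_frame("side");cv2.imwrite("pics/s4.png",im[:,:,::-1])
x,y=proj(m,s["ee_pos"]+[0,0,9]).astype(int);print(x,y)
r=blobs(im,"red",(x-35,y-30,x+35,y+30),20);b=blobs(im,"blue",(x-35,y,x+35,y+60),20)
print(r,b)
cv2.imwrite("pics/s4c.png",cv2.resize(im[y-25:y+55,x-50:x+50,::-1],None,fx=7,fy=7,interpolation=cv2.INTER_CUBIC))
# vertical axis direction in image
for z in(126,138,50,0):print(z,proj(m,[*s["ee_pos"][:2],z]))
E
```

```text
time_s: 10.7
ee_pos: [455.1, -321.9, 130.0]
ee_rot: [180.0, -0.0, 17.7]
force: [-0.7, -0.4, -0.8]
gripper_width: 55.5
gripper_force: 15.0
[ 455.09710115 -321.88402649  129.99407587] [ 1.79999418e+02 -5.29457199e-03  1.77125423e+01]
410 141
[([399, 133, 8, 18, 98], [402.6, 140.9]), ([420, 137, 4, 14, 24], [421.7, 143.8])] [([392, 177, 29, 13, 243], [406.0, 183.8])]
126 [410.31895109 146.32746465]
138 [410.89053985 141.74130562]
50 [406.83519313 174.27949818]
0 [404.66422115 191.69835506]
```

View pics/s4c.png

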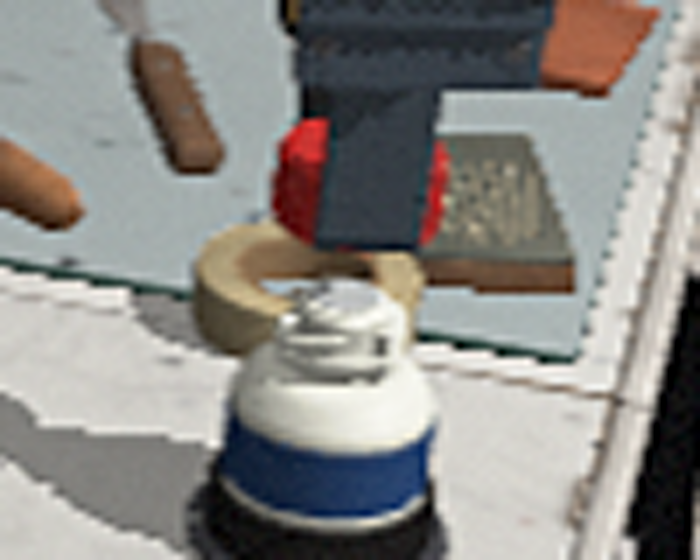

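Lid edges are at crop columns 273 and 449 (mid 361), against a jar axis at about 350 at the neck, which leans with height. After allowing for that lean, the lid sits about 1 mm off along tool +x. I'll shift slightly, then descend gently.

```bash
python3 -m jog '{"jaw":[50,50,50,50,50,50,50],"slide":[[-0.02,-0.015,0],[0,0,0.3],[0,0,0.3],[0,0,0.2],[0,0,0.1],[0,0,0],[0,0,0]],"spin":[0,0,0,0,0,0,0]}' 10
python3 -m jog '{"jaw":[50,50,50,50,50],"slide":[[0,0,0.05],[0,0,0.05],[0,0,0.05],[0,0,0.05],[0,0,0]],"spin":[0,0,0,0,0]}' 10
```

```text
time_s: 11.45
ee_pos: [454.4, -322.0, 102.9]
ee_rot: [180.0, -0.0, 17.6]
force: [-0.1, 0.1, -1.1]
gripper_width: 55.8
gripper_force: 10.0
time_s: 11.95
ee_pos: [454.2, -321.8, 96.7]
ee_rot: [-180.0, 0.0, 17.6]
force: [-0.3, -0.6, 0.5]
gripper_width: 56.0
gripper_force: 10.0
```

```bash
python3 -m jog '{"jaw":[50,50,50],"slide":[[0,0,0.05],[0,0,0.05],[0,0,0]],"spin":[0,0,0]}' 10
python3 -m jog '{"jaw":[50,50,50],"slide":[[0,0,0.05],[0,0,0.03],[0,0,0]],"spin":[0,0,0]}' 10
```

```text
time_s: 12.25
ee_pos: [454.2, -321.8, 93.6]
ee_rot: [-180.0, 0.0, 17.6]
force: [-0.3, 1.2, -1.0]
gripper_width: 55.9
gripper_force: 10.0
time_s: 12.55
ee_pos: [454.2, -321.8, 91.3]
ee_rot: [-180.0, 0.0, 17.6]
force: [0.0, -0.4, -0.4]
gripper_width: 56.1
gripper_force: 10.0
```

```bash
python3 -m jog '{"jaw":[50,50,50],"slide":[[0,0,0.04],[0,0,0],[0,0,0]],"spin":[0,0,0]}' 10
python3 -m jog '{"jaw":[50,50,50],"slide":[[0,0,0.04],[0,0,0],[0,0,0]],"spin":[0,0,0]}' 10
python3 -c "
from workcell import env;s=env.state();print(s['force'],s['torque'],s['ee_pos'])"
```

```text
time_s: 12.85
ee_pos: [454.3, -321.9, 90.3]
ee_rot: [-180.0, -0.0, 17.6]
force: [0.4, -1.2, 0.6]
gripper_width: 55.7
gripper_force: 10.0
time_s: 13.15
ee_pos: [454.3, -321.8, 89.0]
ee_rot: [-180.0, 0.0, 17.6]
force: [-0.2, -1.0, -1.1]
gripper_width: 55.7
gripper_force: 10.0
[-0.22971065 -1.00879227 -1.08238944] [-0.09209008  0.10003352  0.08058012] [ 454.27035905 -321.83622354   89.03413967]
```

```bash
python3 -m jog '{"jaw":[50,50,50],"slide":[[0,0,0.04],[0,0,0],[0,0,0]],"spin":[0,0,0]}' 10
python3 -m jog '{"jaw":[50,50,50],"slide":[[0,0,0.03],[0,0,0],[0,0,0]],"spin":[0,0,0]}' 10
python3 -c "
from workcell import env;s=env.state();print(s['force'],s['torque'],s['ee_pos'])"
```

```text
time_s: 13.45
ee_pos: [454.3, -321.8, 87.9]
ee_rot: [-180.0, 0.0, 17.6]
force: [0.9, -0.2, -0.0]
gripper_width: 55.8
gripper_force: 10.0
time_s: 13.75
ee_pos: [454.3, -321.9, 87.0]
ee_rot: [-180.0, 0.0, 17.6]
force: [-0.5, 0.1, -0.7]
gripper_width: 55.7
gripper_force: 10.0
[-0.532082    0.08013964 -0.70108833] [-0.11280485  0.16627248  0.02167185] [ 454.26237841 -321.86096507   86.995807  ]
```

```bash
for i in 1; do python3 -m jog '{"jaw":[50,50,50],"slide":[[0,0,0.02],[0,0,0],[0,0,0]],"spin":[0,0,0]}' 10; done
python3 -m jog '{"jaw":[50,50,50],"slide":[[0,0,0.02],[0,0,0],[0,0,0]],"spin":[0,0,0]}' 10
python3 -m jog '{"jaw":[50,50,50],"slide":[[0,0,0.02],[0,0,0],[0,0,0]],"spin":[0,0,0]}' 10
```

```text
time_s: 14.05
ee_pos: [454.3, -321.9, 86.4]
ee_rot: [-180.0, 0.0, 17.6]
force: [-0.1, 0.4, -0.4]
gripper_width: 55.9
gripper_force: 10.0
time_s: 14.35
ee_pos: [454.3, -321.9, 85.8]
ee_rot: [-180.0, -0.0, 17.6]
force: [-0.3, 0.7, 0.3]
gripper_width: 55.8
gripper_force: 10.0
time_s: 14.65
ee_pos: [454.3, -321.9, 85.2]
ee_rot: [-180.0, -0.0, 17.6]
force: [0.2, -0.6, -1.2]
gripper_width: 55.9
gripper_force: 10.0
```

```bash
python3 -m jog '{"jaw":[50,50,50],"slide":[[0,0,0.02],[0,0,0],[0,0,0]],"spin":[0,0,0]}' 10
python3 -m jog '{"jaw":[50,50,50],"slide":[[0,0,0.02],[0,0,0],[0,0,0]],"spin":[0,0,0]}' 10
python3 - <<'E'
from h import *
s=env.state();print(s["ee_pos"],s["force"],s["torque"])
m=env.camera_model("wrist");im=env.grab_frame("wrist")
z=s["ee_pos"][2]
for q,c in blobs(im,"red",(200,150,440,400)):print(q,c)
m2=env.camera_model("side");i2=env.grab_frame("side");x,y=proj(m2,s["ee_pos"]+[0,0,9]).astype(int)
print(blobs(i2,"red",(x-35,y-30,x+35,y+30),20))
cv2.imwrite("pics/s5.png",np.hstack([cv2.resize(i2[y-35:y+45,x-30:x+30,::-1],(390,520),interpolation=cv2.INTER_CUBIC),cv2.resize(im[160:330,250:377,::-1],(390,520))]))
E
```

```text
time_s: 14.95
ee_pos: [454.3, -321.9, 84.6]
ee_rot: [-180.0, 0.0, 17.6]
force: [-0.2, 0.3, -1.0]
gripper_width: 56.3
gripper_force: 10.0
time_s: 15.25
ee_pos: [454.3, -321.9, 84.1]
ee_rot: [180.0, -0.0, 17.6]
force: [-0.2, 0.0, -0.8]
gripper_width: 56.0
gripper_force: 10.0
[ 454.34804591 -321.9270024    84.05672629] [-0.23110648  0.01280429 -0.8068017 ] [-0.05692681  0.08580802  0.00943259]
[269, 192, 103, 56, 4429] [319.9, 224.0]
[278, 276, 84, 21, 1258] [319.6, 284.1]
[([397, 150, 8, 18, 97], [400.7, 157.8]), ([418, 155, 4, 12, 21], [419.6, 160.5])]
```

View pics/s5.png

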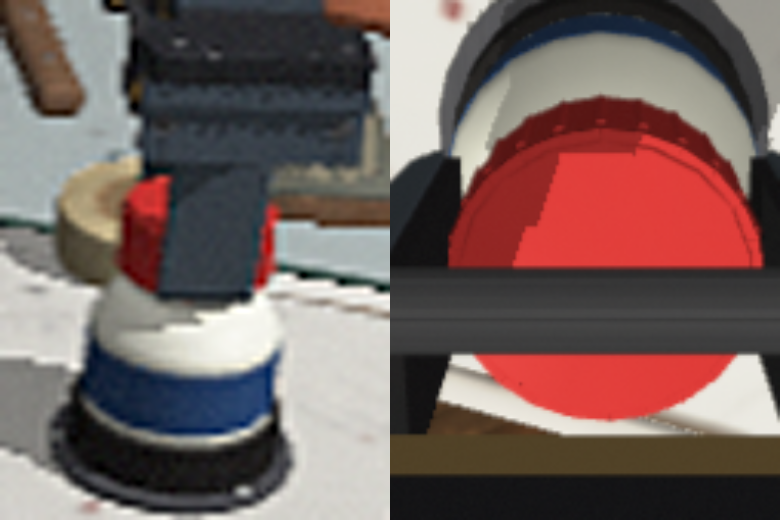

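The lid is concentric over the jar and unmoved in the grip, with its origin already at about 80 mm, the drop height. It seems to have gone straight into a gap. I'll feel for the floor.

```bash
python3 -m jog '{"jaw":[50,50,50],"slide":[[0,0,0.02],[0,0,0],[0,0,0]],"spin":[0,0,0]}' 10
python3 -m jog '{"jaw":[50,50,50],"slide":[[0,0,0.02],[0,0,0],[0,0,0]],"spin":[0,0,0]}' 10
python3 -c "
from workcell import env;s=env.state();print(s['force'],s['torque'],s['ee_pos'])"
```

```text
time_s: 15.65
ee_pos: [454.4, -322.0, 83.8]
ee_rot: [180.0, -0.0, 17.6]
force: [-1.3, 0.6, 3.4]
gripper_width: 55.7
gripper_force: 10.0
time_s: 15.95
ee_pos: [454.4, -322.0, 83.6]
ee_rot: [180.0, -0.0, 17.6]
force: [-1.4, 1.0, 6.0]
gripper_width: 56.0
gripper_force: 10.0
[-1.41001209  1.03183724  6.03033008] [0.17998176 0.40730373 0.05248035] [ 454.43248121 -321.96435269   83.62000006]
```

```bash
python3 -m jog '{"jaw":[50,50,50],"slide":[[0,0,-0.012],[0,0,0],[0,0,0]],"spin":[-0.5,-0.5,0]}' 10
python3 -c "
from workcell import env;s=env.state();print(s['force'],s['torque'],s['ee_pos'],s['ee_rot'][2])"
python3 -m jog '{"jaw":[50,50,50],"slide":[[0,0,0],[0,0,0],[0,0,0]],"spin":[-0.5,-0.5,0]}' 10
python3 -c "
from workcell import env;s=env.state();print(s['force'],s['torque'],s['ee_pos'],s['ee_rot'][2])"
```

```text
time_s: 16.25
ee_pos: [454.7, -321.5, 83.4]
ee_rot: [-180.0, -0.1, 25.5]
force: [0.7, 2.2, 3.6]
gripper_width: 55.7
gripper_force: 10.0
[0.71572332 2.23015847 3.64233136] [ 0.32301607 -0.06881355 -0.19337537] [ 454.7170887  -321.47583423   83.37493177] 25.539142480803427
time_s: 16.55
ee_pos: [454.3, -321.6, 83.0]
ee_rot: [-180.0, -0.0, 33.5]
force: [0.3, 2.7, 2.5]
gripper_width: 55.7
gripper_force: 10.0
[0.33409007 2.67938247 2.54023358] [ 0.21631361  0.07019074 -0.26457173] [ 454.27135635 -321.60718851   82.96494268] 33.49934091435034
```

```bash
python3 -m jog '{"jaw":[50,50,50,50],"slide":[[0,0,0],[0,0,0],[0,0,0],[0,0,0]],"spin":[0.5,0.5,0.5,0]}' 10
python3 -c "
from workcell import env;s=env.state();print(s['force'],s['torque'],s['ee_pos'],s['ee_rot'][2])"
python3 -m jog '{"jaw":[50,50,50,50],"slide":[[0,0,0],[0,0,0],[0,0,0],[0,0,0]],"spin":[0.5,0.5,0.5,0]}' 10
python3 - <<'E'
from h import *
s=env.state();print(s['force'],s['torque'],s['ee_pos'],s['ee_rot'][2])
im=env.grab_frame("wrist");print(blobs(im,"red",(200,150,440,400)))
E
```

```text
time_s: 16.95
ee_pos: [454.3, -322.2, 83.1]
ee_rot: [180.0, 0.0, 21.5]
force: [-0.3, 0.8, 1.9]
gripper_width: 56.2
gripper_force: 10.0
[-0.32410084  0.76879542  1.89139157] [-0.07206608  0.1961469  -0.00582699] [ 454.27683668 -322.21166438   83.09619393] 21.54236279932929
time_s: 17.35
ee_pos: [454.3, -322.1, 83.1]
ee_rot: [180.0, 0.0, 9.6]
force: [0.1, 0.2, 1.4]
gripper_width: 55.7
gripper_force: 10.0
[0.08415476 0.24254699 1.36394214] [-0.10531087  0.13849612 -0.00380146] [ 454.3142313  -322.0593116    83.10793825] 9.648986510617414
[([268, 192, 105, 56, 4497], [319.9, 223.8]), ([278, 276, 84, 21, 1268], [319.5, 284.1])]
```

```bash
python3 -m jog '{"jaw":[50,50,50,50,50],"slide":[[0,0,0.005],[0,0,0.005],[0,0,0.005],[0,0,0.005],[0,0,0]],"spin":[0.5,0.5,0.5,0.5,0]}' 10
python3 -c "
from workcell import env;s=env.state();print(s['force'],s['torque'],s['ee_pos'],s['ee_rot'][2])"
python3 -m jog '{"jaw":[50,50,50,50,50],"slide":[[0,0,0.007],[0,0,0.007],[0,0,0.007],[0,0,0.007],[0,0,0]],"spin":[0.5,0.5,0.5,0.5,0]}' 10
python3 -c "
from workcell import env;s=env.state();print(s['force'],s['torque'],s['ee_pos'],s['ee_rot'][2])"
```

```text
time_s: 17.9
ee_pos: [454.6, -322.2, 83.0]
ee_rot: [180.0, -0.0, -6.3]
force: [-0.7, 0.2, 4.0]
gripper_width: 56.0
gripper_force: 10.0
[-0.74295533  0.18327689  3.956257  ] [-0.04632027  0.24306928 -0.0981542 ] [ 454.55404626 -322.17502093   82.98998976] -6.30188552672212
time_s: 18.4
ee_pos: [454.9, -322.4, 82.1]
ee_rot: [180.0, -0.1, -22.3]
force: [0.8, -0.3, 4.6]
gripper_width: 55.9
gripper_force: 10.0
[ 0.76050736 -0.30284067  4.63090902] [-0.12918557  0.09110582 -0.03670524] [ 454.85589852 -322.38147814   82.14532277] -22.253454402180676
```

```bash
python3 -m jog '{"jaw":[50,50,50,50,50],"slide":[[0,0,0.01],[0,0,0.01],[0,0,0.01],[0,0,0.01],[0,0,0]],"spin":[0.5,0.5,0.5,0.5,0]}' 10
python3 -c "
from workcell import env;s=env.state();print(s['force'],s['torque'],s['ee_pos'],s['ee_rot'][2])"
python3 -m jog '{"jaw":[50,50,50,50,50],"slide":[[0,0,0.01],[0,0,0.01],[0,0,0.01],[0,0,0.01],[0,0,0]],"spin":[0.5,0.5,0.5,0.5,0]}' 10
python3 - <<'E'
from h import *
s=env.state();print(s['force'],s['torque'],s['ee_pos'],s['ee_rot'][2],s["qpos"].round(1))
im=env.grab_frame("wrist");print(blobs(im,"red",(200,150,440,400)))
E
```

```text
time_s: 18.9
ee_pos: [454.5, -321.9, 80.6]
ee_rot: [-180.0, -0.0, -38.2]
force: [0.0, -0.4, 2.6]
gripper_width: 55.9
gripper_force: 10.0
[ 0.04988817 -0.39008935  2.57668416] [-0.05045429  0.11601416 -0.10478041] [ 454.50725098 -321.91571095   80.57584899] -38.23679794195156
time_s: 19.4
ee_pos: [454.0, -321.5, 79.1]
ee_rot: [180.0, 0.1, -54.2]
force: [-0.3, 0.8, 1.8]
gripper_width: 55.8
gripper_force: 10.0
[-0.33708879  0.80096649  1.80548458] [ 0.05886798  0.18980832 -0.0755899 ] [ 454.0089372  -321.52979098   79.05916403] -54.20746315350034 [-36.5  23.5 103.    0.   53.6 107.7]
[([268, 192, 104, 56, 4472], [319.4, 223.6]), ([278, 276, 84, 21, 1268], [319.6, 284.1])]
```

```bash
python3 -m jog '{"jaw":[50,50,50],"slide":[[0,0,0.005],[0,0,0.005],[0,0,0]],"spin":[0.5,0.5,0]}' 10
python3 -c "
from workcell import env;s=env.state();print(s['force'],s['torque'],s['ee_pos'],s['ee_rot'][2])"
python3 -m jog '{"jaw":[50,50,50],"slide":[[0,0,0],[0,0,0],[0,0,0]],"spin":[0.5,0.5,0]}' 10
python3 -c "
from workcell import env;s=env.state();print(s['force'],s['torque'],s['ee_pos'],s['ee_rot'][2])"
```

```text
time_s: 19.75
ee_pos: [454.0, -321.6, 78.5]
ee_rot: [180.0, 0.1, -62.2]
force: [-0.3, -0.3, 0.5]
gripper_width: 56.0
gripper_force: 10.0
[-0.26691262 -0.31736014  0.47128334] [0.05410201 0.14254481 0.00316141] [ 453.98132531 -321.57540781   78.51983988] -62.22426613262985
time_s: 20.05
ee_pos: [454.1, -321.7, 78.6]
ee_rot: [180.0, 0.0, -70.2]
force: [0.9, 0.1, -1.7]
gripper_width: 56.2
gripper_force: 10.0
[ 0.87729078  0.14309074 -1.68708592] [0.04145346 0.0422019  0.06472214] [ 454.11826023 -321.65391552   78.58659228] -70.17993421177768
```

```bash
python3 -m jog '{"jaw":[50,50,50],"slide":[[0,0,0.015],[0,0,0.015],[0,0,0]],"spin":[0.5,0.5,0]}' 10
python3 -c "
from workcell import env;s=env.state();print(s['force'],s['torque'],s['ee_pos'],s['ee_rot'][2])"
python3 -m jog '{"jaw":[50,50,50],"slide":[[0,0,0],[0,0,0],[0,0,0]],"spin":[0.4,0.4,0]}' 10
python3 -c "
from workcell import env;s=env.state();print(s['force'],s['torque'],s['ee_pos'],s['ee_rot'][2],s['qpos'][5])"
```

```text
time_s: 20.35
ee_pos: [454.2, -322.1, 78.3]
ee_rot: [180.0, -0.0, -78.1]
force: [-0.0, -1.1, 1.9]
gripper_width: 56.1
gripper_force: 10.0
[-0.04347776 -1.06385135  1.85885997] [-0.04614661  0.25645131  0.30556596] [ 454.22736871 -322.13689302   78.25900442] -78.1281783206128
time_s: 20.65
ee_pos: [454.1, -322.0, 78.1]
ee_rot: [180.0, -0.0, -84.6]
force: [-1.2, -0.4, 1.8]
gripper_width: 56.2
gripper_force: 10.0
[-1.2046987  -0.36873415  1.81603841] [-0.06568812  0.24665263  0.2921832 ] [ 454.10884571 -321.97123977   78.12877693] -84.55432288666098 138.0604508186626
```

Torque has saturated at about 0.3 N m, so the lid is against the end stop and slipping in the light grip. Its height matches home. I'll unwind slightly by releasing, back off upward and verify.

```bash
python3 -m jog '{"jaw":[58,62,70,80,85,85],"slide":[[0,0,0],[0,0,0],[0,0,0],[0,0,0],[0,0,0],[0,0,0]],"spin":[0,0,0,0,0,0]}' 10
python3 -m jog '{"jaw":[85,85,85,85,85,85,85,85,85,85],"slide":[[0,0,-0.2],[0,0,-0.4],[0,0,-0.7],[0,0,-0.8],[0,0,-0.8],[0,0,-0.8],[0,0,-0.6],[0,0,-0.3],[0,0,0],[0,0,0]],"spin":[0,0,0,0,0,0,0,0,0,0]}'
python3 - <<'E'
from h import *
r=[];ims=[]
for n in("scene","side"):
    m=env.camera_model(n);im=env.grab_frame(n);x,y=proj(m,[454.4,-321.6,87.5]).astype(int)
    b=blobs(im,"red",(x-30,y-30,x+30,y+30));print(n,(x,y),b)
    r.append(ray(m,*b[0][1]));ims.append(cv2.resize(im[y-35:y+45,x-30:x+30,::-1],(390,520),interpolation=cv2.INTER_CUBIC))
print(tri(r)); cv2.imwrite("pics/end.png",np.hstack(ims))
E
```

```text
time_s: 21.25
ee_pos: [454.3, -321.9, 78.1]
ee_rot: [-180.0, 0.0, -84.8]
force: [0.0, 0.1, 0.4]
gripper_width: 84.9
gripper_force: 0.0
time_s: 22.25
ee_pos: [453.9, -321.6, 215.7]
ee_rot: [180.0, 0.0, -84.8]
force: [0.4, -0.2, -0.1]
gripper_width: 85.3
gripper_force: 0.0
scene (np.int64(310), np.int64(293)) [([295, 280, 32, 30, 784], [310.8, 294.3])]
side (np.int64(408), np.int64(160)) [([397, 152, 25, 19, 396], [408.5, 160.9])]
(array([ 454.58771543, -321.92986831,   86.6584683 ]), [0.61, 0.61])
```

View pics/end.png

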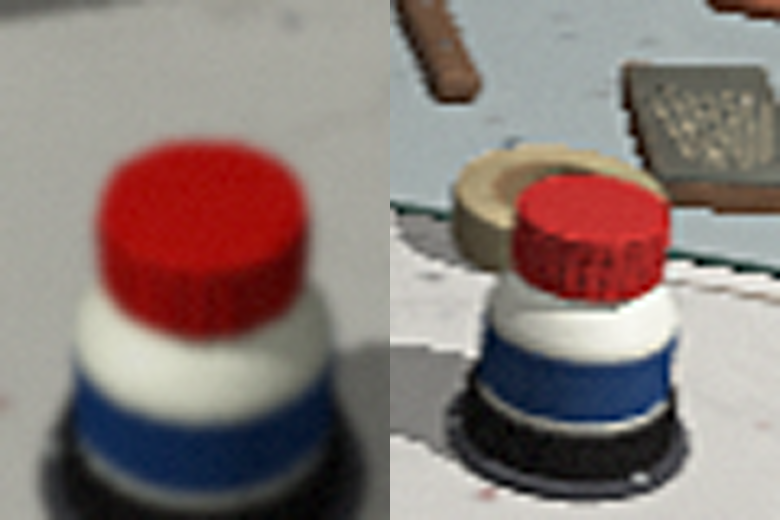

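The lid sits level and centred on the jar in both views. Its centre height is 86.7 mm, against 11.7 mm when it lay on the worktop, so it rose 74.9 mm and its origin is at home height (75 mm).

```bash
python3 -c "
from workcell import env;print(env.job_done())"
```

```text
the job is handed in; nothing more can be done
None
```

The small red lid is screwed fully home on the jar (origin measured about 74.9 mm up, 75 mm expected) and the job is handed in at about 22 s; the lid came down straight into the thread gap, so the backward turn met the ridge instead of producing a felt drop.

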